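Index the stone-setter's turntable and close its clamp

ROBOT

A 6-joint arm with a two-finger parallel gripper is mounted at the origin on the work surface. World frame = base frame: x ahead of the robot, y to its left, z up, the work surface at z = 0. Lengths are in mm, angles in rad, forces in N, time in s.
With the tool pointing down it reaches from about 300 to 775 mm from the base axis. Payload 14.6 kg.
Tool frame: the origin (TCP) lies between the finger pads; the fingertips stand 19 mm ahead of it and the grasp point (between the pads) is the TCP; z points along the fingers, y is the line along which they close (so a half turn about z gives the same grasp; the last joint's range is limited). The gripper opens to 94 mm and grips with 3 to 60 N. Pads are 16 mm wide; open, the fingers measure 119 mm over their backs; the gripper's body (75 mm by 177 mm) begins 78 mm behind the grasp point.
Start: joints at [1.163, 0.3, 1.521, -0, 1.321, -0.067], TCP at [183.83, 518.359, 224.446] pointing down, gripper open.
Joint ranges: [-3.03, 3.03], [-0.79, 2.21], [0.23, 2.52], [-1.04, 4.18], [0, 3.07], [-2.55, 2.55]. Speed limits (rad/s): [2.22, 2.22, 2.57, 3.14, 3.14, 3.14].

INTERFACE

Orientations are given as [roll, pitch, yaw] about the fixed x, y, z axes, in that order (R = Rz(yaw) Ry(pitch) Rx(roll)).
In Python, from cell import monitor, imaging, job, find_in, trace gives the robot as it stands. The module is installed in compiled form; this text tells all that it offers.
- The arm moves only by the tool arm_command, never from a script. Its argument "steps" is a list of rows, each a list of 5 numbers: the opening, from 0 (shut) to 1 (fully open), then the shift along the tool's x, y, z in mm, then the turn about the tool's z in degrees. In form: [[gripper, dx, dy, dz, turn], ...]. A call has 1 to 20 rows; each row is the pose to reach, as a shift and turn from the pose commanded when the call began, along the tool's axes at that moment; what a row does not reach only later rows make up. A row lasts 1/8 s, in which the tool goes at most 62.5 mm and 10.7 degrees, less where a joint would pass 70% of its speed; a pose out of reach is approached as far as the arm can. A call with a gripper value outside its range is refused whole. The fingers move at their own pace and stop on an object; "force" is the grip in N (left out, the last holds). Time passes only in rows, so rows that repeat a pose let the fingers close. It gives the time, the measured TCP pose, the force, the opening and the grip force at its end, in the units of the state.
- monitor.read_state(): the state, without advancing time (a new reading comes with each control period).
- imaging.camera(name): name is "scene" or "top"; returns a dict with "img" (420x560x3 uint8, red, green, blue), "mtx" (3x3 intrinsics, pixels), "view" (4x4, takes a point from world to camera coordinates). Camera axes: x right, y down, z forward; pixel columns grow to the right and rows downward; lengths in mm; the calibration is good to about 2 mm. A picture is of the moment at which its call begins. There is no depth.
- job.sign_off(): hands the job in; it is judged then, once.
Trained networks look in a picture, given as the dict that the camera call returned (one of the last four; its "shot" number tells which), for a name from the list of things; names that differ only in an ending like _2 or _b are one class to them, and where a whole thing is asked for, a point or a joint stands for the part that bears it (a point fixed in the world has none). Each returns a list of dicts, best first, with "p" (0 to 1); they miss things now and then, are a little off and sometimes report something else, mostly with a low value. They report only what shows in the picture. A call takes as long as a camera call.
- find_in(picture, target): "rect" ([centre column, centre row, width, height] in pixels, round what is visible of it).
- trace(picture, target): "region" (420x560 bool, what is visible of it) and "rect" ([centre column, centre row, width, height] in pixels, round what is visible of it).
The state is a dict: "clock": time; "joints": joint angles; "qd": joint speeds; "effort": joint torques, N m; "eef_pos": TCP position; "eef_rot": TCP orientation; "wrist_force": force on the tool from outside, world axes, zero at the start; "moment": the same for the moment, N m; "finger_gap": finger opening in mm; "finger_force": force on a finger pad.
Only numpy, scipy, OpenCV 4.12 (cv2) and the standard library are available. Lean on these libraries where they do the work, as an engineer would, in place of code of your own. Each camera call takes 0.05 s, during which the arm holds its last target. There are 200 camera calls.

TASK

On the jeweller's turntable, push the dial round gently by its upright pins, with closed fingers and without gripping them, until the dial's index line lines up with the long line of the surrounding scale ring. Then push the clamp lever beside it all the way over to its stop and draw the hand clear. The brass cup stays standing at the middle of the dial, and neither it, the scale ring nor the other things on the bench are to be moved or picked up.

Things in the scene. Friction and masses are not known exactly. Their poses are not given: they have to be found in the camera images.
- turntable: indexing turntable screwed to the bench: grey base plate 210 x 210 mm, 14 mm thick, with a tab on its +y side for the clamp lever. Origin: underside of the plate on the dial's axis; z up. On the plate lie the aluminium scale ring (200 mm across, top 33 mm above the bench) and on that the aluminium dial (152 mm across, top 44 mm above the bench)
- dial: the aluminium dial, 152 mm across and 10 mm thick, with three upright pins; origin on its axis at bench height, z up, x axis along its index line. It turns about the vertical axis either way with no stop within reach, with a friction of about 0.15 N m (some 3 N at a pin, pushed along its circle; fingers that press it towards or away from the centre instead only wedge it, so follow it round), and stays where it is left
- dial_centre (a point): centre of the dial's top face, on its axis, 44 mm above the bench
- index_line (a point): outer end of the index line, the only dark line on the dial (radial, 3 mm wide, running out to the rim); the point is on the circle of 77 mm radius where dial and scale ring meet, 34 mm above the bench
- long_line (a point): inner end of the scale ring's one long, broad line (radial, 21 mm long, 3 mm wide; the 35 others are 7 mm long, 1.2 mm wide, every 10 degrees); same 77 mm circle, 34 mm above the bench. The ring sits very stiffly (2.5 N m) and is set at a different angle each time
- pin0 (a point): centre of the top of one of the dial's three equal upright steel pins (10 mm diameter, 32 mm tall above the dial, tops 76 mm above the bench, on a circle of 58 mm radius); this one stands 60 degrees anticlockwise of the index line seen from above
- pin1 (a point): top of the pin opposite the index line (180 degrees from it)
- pin2 (a point): top of the pin 60 degrees clockwise of the index line
- lever (a joint): angle of the clamp lever (rad): 0 = swung outwards, open, away from the dial; 1.0 = against its stop, closed, alongside the scale ring. Grows anticlockwise seen from above; friction about 0.1 N m (1.3 N at its post), stays where it is left
- lever_post (a point): centre of the top of the upright steel post at the free end of the flat steel clamp lever; the post is 12 mm in diameter, runs from 34 to 72 mm above the bench, and stands 75 mm from the pivot; the lever's bar (12 mm wide) lies 34 to 42 mm above the bench
- lever_pivot (a point): point on the lever's vertical pivot axis, 42 mm above the bench, fixed to the turntable's base
- setting_cup: small brass cup, 30 mm across its rim and 22 mm high, standing loose at the middle of the dial; it turns with the dial. Origin under its centre, 44 mm above the bench
- finger_ring: small plain steel finger ring, 22 mm across and 6 mm high, lying on the bench beside the turntable; origin under its centre; to be left alone
- bead_pot: small open clear plastic pot, 52 mm across and 36 mm high, on the bench close to the turntable; origin under its centre; to be left alone
- flux_bottle: white plastic dropper bottle with black cap, 40 mm across and 85 mm high; origin under its centre; to be left alone
- graver: short hand tool with handle, 130 mm long, lying on the bench; to be left alone
- hammer: hammer, 240 mm long, lying on the bench; to be left alone
- polish_jar: amber glass jar with metal cap, 56 mm across and 60 mm high; origin under its centre; to be left alone

How it is judged:
By the outcome, as a careful person would: the job done as asked, in the order asked, and still so for the second after the job is handed in, with the robot touching nothing.
It also fails if it takes over 64 s, if anything falls off the work surface, if the arm or the gripper's body presses on something with over 40 N, if the wrist force passes 120 N, or if a joint passes its speed limit or range.

## Working session

There is one attempt and no reset: what is moved stays moved. The work goes in short steps, Python scripts to look and compute and a tool call to move; the robot and the scene stay as the last step left them, time stands still between calls to the robot, and variables do not carry over. Pictures are saved under pics/ and viewed, at most 10 in all, crops included, and the job is handed in when it is done.

Besides the shell and the picture viewer there is one more tool, called after "Call:" by a JSON object that holds its "api" and its "payload", one argument or row to a line. arm_command: Moves the arm, as the interface text tells. Its arguments: {"type":"object","properties":{"steps":{"type":"array","items":{"type":"array","items":{"type":"number"}}},"force":{"type":"number"}},"required":["steps"]}

```bash
mkdir -p pics
cat > h.py <<'E'
import numpy as np, cv2
from cell import monitor, imaging, job, find_in, trace
def px2w(c,u,v,z):
    K=c["mtx"];V=c["view"];R=V[:3,:3];t=V[:3,3]
    o=-R.T@t; d=R.T@np.linalg.inv(K)@np.array([u,v,1.]); s=(z-o[2])/d[2]; return o+s*d
def w2px(c,p):
    q=c["view"][:3,:3]@np.array(p,float)+c["view"][:3,3]; q=c["mtx"]@q; return q[:2]/q[2]
def save(c,n): cv2.imwrite("pics/"+n,c["img"][:,:,::-1])
E
python3 - <<'E'
from h import *
np.set_printoptions(precision=1,suppress=True)
s=monitor.read_state();print(s["clock"],s["eef_pos"],s["eef_rot"])
Z=dict(dial_centre=44,index_line=34,long_line=34,pin0=76,pin1=76,pin2=76,lever_post=72,lever_pivot=42,setting_cup=55,turntable=14,bead_pot=18,flux_bottle=42,finger_ring=3,polish_jar=30,graver=10,hammer=15)
for n in("top","scene"):
    c=imaging.camera(n);save(c,n+"0.png");print(n,np.linalg.inv(c["view"])[:3,3])
    for k,z in Z.items():
        for r in find_in(c,k)[:3]:
            print(k,round(r["p"],2),np.array(r["rect"]),px2w(c,*r["rect"][:2],z))
E
```

```text
0.0 [183.7 518.1 223.9] [-3.1 -0.   2.8]
top [ 418.4    5.1 1385.9]
index_line 0.94 [339.1 214.3  58.1  56. ] [ 557.3 -139.2   34. ]
long_line 0.85 [336.9 217.7  74.   75.7] [ 548.1 -133.5   34. ]
pin0 0.59 [339.7 213.9  55.   58.1] [ 554.1 -136.2   76. ]
pin1 0.59 [339.7 213.9  55.   58.1] [ 554.1 -136.2   76. ]
pin2 0.59 [339.7 213.9  55.   58.1] [ 554.1 -136.2   76. ]
lever_post 0.59 [275.4 229.1  18.9  31.7] [511.4  27.2  72. ]
lever_pivot 0.71 [324.9 216.5 123.1  98.3] [ 549.8 -101.2   42. ]
setting_cup 0.39 [341.3 214.4   6.4  12.5] [ 555.  -142.7   55. ]
turntable 0.63 [325.8 215.9 120.1  96.8] [ 554.2 -105.8   14. ]
bead_pot 0.64 [394.1 194.6  22.9  18.8] [ 615.5 -287.3   18. ]
flux_bottle 0.56 [239.2 209.2  15.7  17.5] [563.6 124.2  42. ]
finger_ring 0.72 [441.8 282.9  22.   47.4] [ 383.5 -418.4    3. ]
polish_jar 0.63 [444.2 221.2  24.4  23.3] [ 546.1 -417.1   30. ]
graver 0.7 [445.4 288.2  18.2  31.3] [ 370.  -425.7   10. ]
graver 0.34 [112.5 259.4  81.4  72.5] [424.1 461.1  10. ]
graver 0.24 [275.4 228.3  18.9  31.2] [517.9  28.3  10. ]
hammer 0.95 [113.7 259.   79.8  70.
[... 839 characters left out ...]
74.7] [545.1 -97.4  14. ]
bead_pot 0.62 [233.8 192.6  51.3  44.9] [ 549.7 -136.7   18. ]
bead_pot 0.57 [181.6 181.1  15.8  20.1] [ 615.8 -287.2   18. ]
flux_bottle 0.7 [302.6 243.9  20.5  20.2] [573.1 132.5  42. ]
flux_bottle 0.19 [283.4 207.6  29.   18.1] [512.1  19.7  42. ]
finger_ring 0.29 [245.9 200.9 106.1  73.2] [542.9 -96.1   3. ]
polish_jar 0.64 [166.1 146.4  22.2  24. ] [ 554.3 -408.8   30. ]
graver 0.66 [203.4 117.8  16.1  25. ] [ 381.3 -410.4   10. ]
graver 0.39 [300.4 243.6  20.6  21.6] [561.3 118.8  10. ]
hammer 0.76 [432.6 274.5  49.5  79.7] [416.3 460.6  15. ]
hammer 0.56 [242.9 198.9 115.5  74.3] [ 548.7 -102.5   15. ]
hammer 0.47 [301.  243.8  18.8  17.1] [563.1 121.8  15. ]
```

View pics/top0.png

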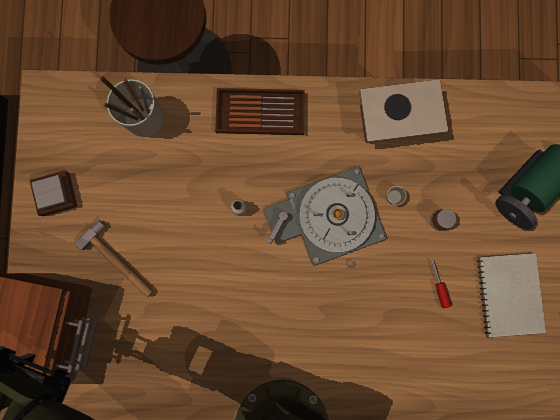

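View pics/scene0.png

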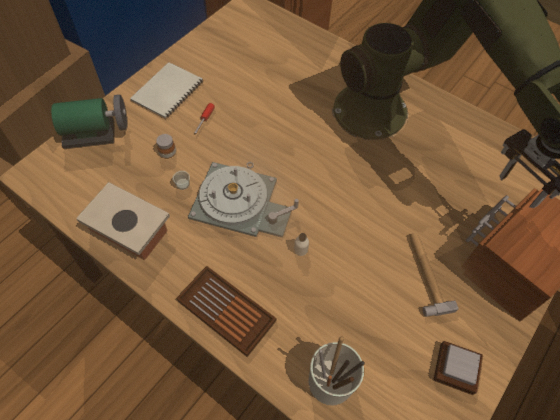

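Run:
```python
from h import *
np.set_printoptions(precision=1,suppress=True)
# rectified views at z=40, 1 mm -> 2.4px ; x right = world -y , up = world +x
out=[]
for n in("top","scene"):
    c=imaging.camera(n)
    H,W=560,400; s=0.5
    v,u=np.mgrid[0:H,0:W]
    # rectify to plane z=34: centre (550,-110)
    X=560+ (H/2-v)*s*1.0; Y=-95-(u-W/2)*s*1.3
    P=np.stack([X,Y,np.full(X.shape,40.)],-1)@c["view"][:3,:3].T+c["view"][:3,3]
    q=P@c["mtx"].T; q=(q[...,:2]/q[...,2:]).astype(np.float32)
    out.append(cv2.remap(c["img"],q[...,0],q[...,1],cv2.INTER_CUBIC))
cv2.imwrite("pics/rect.png",np.hstack(out)[:,:,::-1])
```

```text
(no output)
```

View pics/rect.png

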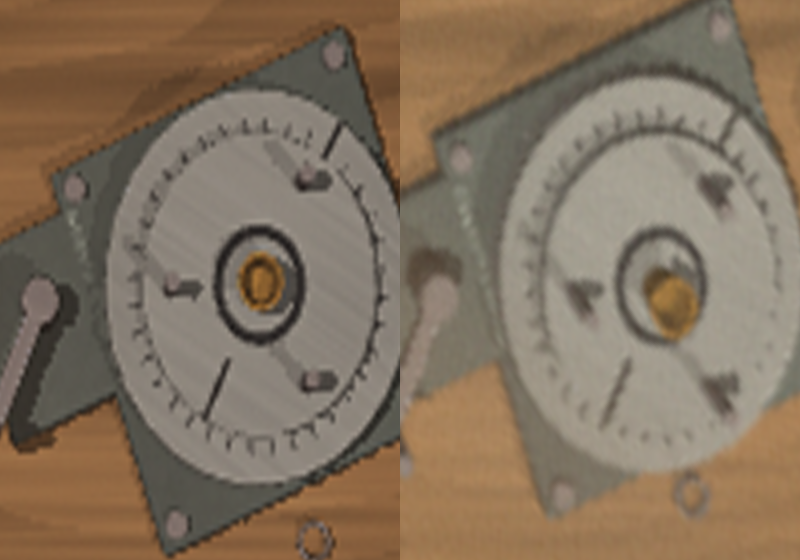

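```bash
cat >> h.py <<'E'
from scipy.optimize import minimize
def polar(c,C,z,r,a):
    A,Rr=np.meshgrid(np.radians(a),r)
    P=np.stack([C[0]+Rr*np.cos(A),C[1]+Rr*np.sin(A),np.full(A.shape,float(z))],-1)@c["view"][:3,:3].T+c["view"][:3,3]
    q=P@c["mtx"].T; q=(q[...,:2]/q[...,2:]).astype(np.float32)
    return cv2.remap(c["img"].mean(2).astype(np.float32),q[...,0],q[...,1],cv2.INTER_LINEAR)
def centre(c,C0=(556.7,-134.6)):
    a=np.arange(0,360,2.)
    f=lambda C:-np.mean(np.minimum(polar(c,C,33,[95,97],a).mean(0)-polar(c,C,33,[103,105],a).mean(0),60))
    return minimize(f,C0,method="Nelder-Mead",options=dict(initial_simplex=np.array(C0)+[[0,0],[5,0],[0,5]])).x
def line(c,C,z,r,g,w=15,h=5):
    a=np.arange(g-w,g+w+.1,.25); p=polar(c,C,z,np.arange(r[0],r[1],1.),a).mean(0)
    d=np.clip(np.percentile(p,60)-p,0,None); k=a[np.argmax(cv2.GaussianBlur(d[None],(0,0),4)[0])]
    m=abs(a-k)<=h; d=np.clip(d[m]-.25*d[m].max(),0,None); return (a[m]*d).sum()/d.sum(), d.max()
def measure(n,ig,lg,C=None,w=15):
    c=imaging.camera(n); C=centre(c) if C is None else C
    return C,line(c,C,44,(46,72),ig,w),line(c,C,33,(86,97),lg)
E
python3 - <<'E'
from h import *
np.set_printoptions(precision=1,suppress=True)
for n in("top","scene"):
    C,i,l=measure(n,150.5,327.5); print(n,C,i,l)
    c=imaging.camera(n)
    # pins: reproject
    for k in(60,180,300):
        a=np.radians(i[0]+k); print(w2px(c,[C[0]+58*np.cos(a),C[1]+58*np.sin(a),76]))
    # lever blob
    v0={"top":(255,200,310,255),"scene":(255,190,310,235)}[n]
    x0,y0,x1,y1=v0; cv2.imwrite(f"pics/lev_{n}.png",cv2.resize(c["img"][y0:y1,x0:x1,::-1],None,fx=9,fy=9,interpolation=cv2.INTER_CUBIC))
a=cv2.imread("pics/lev_top.png");b=cv2.imread("pics/lev_scene.png")
b=cv2.copyMakeBorder(b,0,a.shape[0]-b.shape[0],0,0,0);cv2.imwrite("pics/lev.png",cv2.resize(np.hstack([a,b]),None,fx=.8,fy=.8))
E
```

```text
top [ 557.1 -133.2] (np.float64(151.55163876543256), np.float32(56.484093)) (np.float64(326.6435494740006), np.float32(57.807163))
[350.2 232.2]
[349.6 193.2]
[315.8 212.7]
scene [ 559.3 -132.1] (np.float64(152.13667540441003), np.float32(34.718033)) (np.float64(326.01993717881726), np.float32(40.263344))
[234.7 168.3]
[213.  191.3]
[248.  194.5]
```

View pics/lev.png

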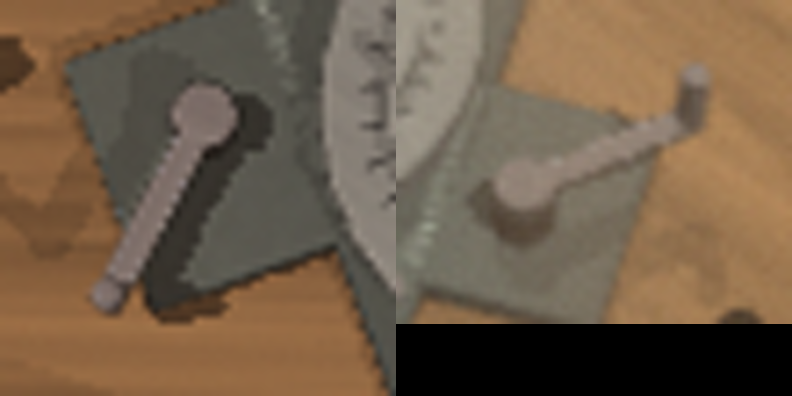

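```bash
cat >> h.py <<'E'
from scipy.spatial.transform import Rotation as Ro
C=np.array([558.2,-132.6])
def rows(targets,s=None):
    "targets: (x,y,z,yang_deg) -> rows in tool frame"
    s=s or monitor.read_state(); R=Ro.from_euler("xyz",s["eef_rot"]).as_matrix(); p=np.array(s["eef_pos"])
    y0=np.degrees(np.arctan2(R[1,1],R[0,1])); out=[]
    for t in targets:
        d=R.T@(np.array(t[:3])-p); tn=y0-t[3]
        out.append([0]+[round(float(v),1) for v in d]+[round(float(tn),1)])
    print("pose",np.round(p,1),"yang",round(y0,1)); print(str(out).replace(" ","")); return out
def arc(phis,r,z,off=-180,Cc=None):
    c=C if Cc is None else Cc
    return [(c[0]+r*np.cos(np.radians(a)),c[1]+r*np.sin(np.radians(a)),z,a+off) for a in phis]
E
python3 - <<'E'
from h import *
e=np.array(arc([72],58,180)[0]); s=np.array([183.8,518.4,224.4,70.3])
rows([s+(e-s)*k/19 for k in range(1,20)])
c=imaging.camera("top");d=imaging.camera("scene")
for cc,a,b in((c,(270,240.7),(283.5,216)),(d,(296.4,200.4),(272.8,215.7))):
    print(px2w(cc,*a,72)[:2],px2w(cc,*b,44)[:2])
E
```

```text
pose [183.8 518.3 224.4] yang 70.5
[[0,-29.9,-22.6,2.4,9.6],[0,-59.8,-45.3,4.7,18.9],[0,-89.8,-67.9,7.0,28.3],[0,-119.7,-90.6,9.4,37.7],[0,-149.7,-113.2,11.7,47.1],[0,-179.6,-135.9,14.0,56.5],[0,-209.5,-158.5,16.4,65.9],[0,-239.5,-181.2,18.7,75.2],[0,-269.4,-203.8,21.1,84.6],[0,-299.4,-226.5,23.4,94.0],[0,-329.3,-249.1,25.7,103.4],[0,-359.3,-271.8,28.1,112.8],[0,-389.2,-294.4,30.4,122.2],[0,-419.2,-317.1,32.8,131.5],[0,-449.1,-339.8,35.1,140.9],[0,-479.0,-362.4,37.4,150.3],[0,-509.0,-385.1,39.8,159.7],[0,-538.9,-407.7,42.1,169.1],[0,-568.9,-430.4,44.4,178.5]]
[481.36711263  40.26444644] [548.28077917   7.36703647]
[485.4253483   44.52150911] [553.47020665  13.06794107]
```

Call:
{"api": "arm_command", "payload": {
  "steps": [
    [0,-30,-22.6,2.4,9.6],
    [0,-60,-45.3,4.7,18.9],
    [0,-90,-68,7,28.3],
    [0,-120,-90.6,9.4,37.7],
    [0,-150,-113,11.7,47],
    [0,-180,-136,14,56.5],
    [0,-209.5,-158.5,16.4,66],
    [0,-239.5,-181,18.7,75],
    [0,-269.4,-204,21,84.5],
    [0,-299.4,-226.5,23.4,94],
    [0,-329.3,-249,25.7,103.4],
    [0,-359.3,-272,28,113],
    [0,-389.2,-294.4,30.4,122],
    [0,-419,-317,32.8,131.5],
    [0,-449,-340,35,141],
    [0,-479,-362.4,37.4,150.3],
    [0,-509,-385,39.8,159.7],
    [0,-539,-407.7,42,169],
    [0,-568.9,-430.4,44.4,178.5],
    [0,-568.9,-430.4,44.4,178.5]
  ]
}}

```text
clock: 4.6
eef_pos: [576.6, -79.1, 179.3]
eef_rot: [3.141, 0.001, -0.318]
wrist_force: [0.9, 0.1, 0.6]
finger_gap: 0.7
finger_force: 0.0
```

Run:
```python
from h import *
e=arc([72],58,76)[0]
rows([tuple(arc([72],58,z)[0]) for z in (150,110,90,78,76)])
c=imaging.camera("scene"); s=monitor.read_state();print(s["finger_gap"],s["joints"],s["wrist_force"])
cv2.imwrite("pics/a.png",cv2.resize(c["img"][90:290,130:380,::-1],None,fx=3,fy=3,interpolation=cv2.INTER_CUBIC)[:600])
```

```text
pose [576.6 -79.1 179.3] yang -108.2
[[0,-1.0,-1.5,29.3,-0.2],[0,-1.0,-1.5,69.3,-0.2],[0,-0.9,-1.5,89.3,-0.2],[0,-0.9,-1.5,101.3,-0.2],[0,-0.9,-1.5,103.3,-0.2]]
0.6383164193920774 [-1.97578044e-01  4.08223249e-01  1.48195072e+00  9.08622701e-05
  1.25221253e+00  1.68804468e+00] [-0.11023621  0.45848802  0.79811299]
```

View pics/a.png

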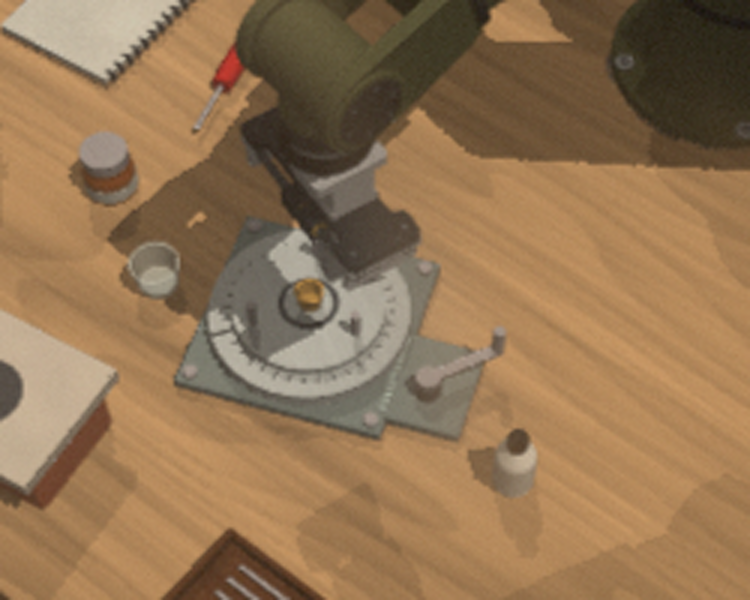

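Call:
{"api": "arm_command", "payload": {
  "steps": [
    [0,-1,-1.5,30,0],
    [0,-1,-1.5,65,0],
    [0,-1,-1.5,90,0],
    [0,-1,-1.5,103,0],
    [0,-1,-1.5,103,0]
  ]
}}

```text
clock: 5.28
eef_pos: [575.4, -75.2, 77.0]
eef_rot: [3.142, 0.001, -0.313]
wrist_force: [-0.0, 0.1, 0.2]
finger_gap: -0.2
finger_force: 0.0
```

Run:
```python
from h import *
s=monitor.read_state();print(s["clock"],s["wrist_force"],s["moment"])
rows(arc(np.arange(76,153,4),58,76))
```

```text
5.275 [-0.03137972  0.06623504  0.24626006] [0.02863189 0.14906058 0.01857364]
pose [575.4 -75.2  77. ] yang -108.0
[[0,-2.7,2.1,1.0,-4.0],[0,-6.7,2.5,1.0,-8.0],[0,-10.7,3.2,1.0,-12.0],[0,-14.6,4.2,1.0,-16.0],[0,-18.5,5.4,1.0,-20.0],[0,-22.2,6.9,1.0,-24.0],[0,-25.9,8.7,1.0,-28.0],[0,-29.4,10.7,1.0,-32.0],[0,-32.7,13.0,1.0,-36.0],[0,-35.9,15.5,1.0,-40.0],[0,-38.9,18.2,1.0,-44.0],[0,-41.8,21.1,1.0,-48.0],[0,-44.4,24.2,1.0,-52.0],[0,-46.7,27.5,1.0,-56.0],[0,-48.9,30.9,1.0,-60.0],[0,-50.8,34.5,1.0,-64.0],[0,-52.4,38.2,1.0,-68.0],[0,-53.8,42.0,1.0,-72.0],[0,-55.0,45.8,1.0,-76.0],[0,-55.8,49.8,1.0,-80.0]]
```

Call:
{"api": "arm_command", "payload": {
  "steps": [
    [0,-2.7,2,1,-4],
    [0,-6.7,2.5,1,-8],
    [0,-10.7,3.2,1,-12],
    [0,-14.6,4.2,1,-16],
    [0,-18.5,5.4,1,-20],
    [0,-22.2,7,1,-24],
    [0,-26,8.7,1,-28],
    [0,-29.4,10.7,1,-32],
    [0,-32.7,13,1,-36],
    [0,-36,15.5,1,-40],
    [0,-39,18.2,1,-44],
    [0,-41.8,21,1,-48],
    [0,-44.4,24.2,1,-52],
    [0,-46.7,27.5,1,-56],
    [0,-49,31,1,-60],
    [0,-50.8,34.5,1,-64],
    [0,-52.4,38.2,1,-68],
    [0,-53.8,42,1,-72],
    [0,-55,45.8,1,-76],
    [0,-55.8,49.8,1,-80]
  ]
}}

```text
clock: 7.78
eef_pos: [508.3, -105.7, 77.6]
eef_rot: [3.138, -0.001, 1.085]
wrist_force: [4.4, 1.5, -0.8]
finger_gap: 0.4
finger_force: 1.9
```

Run:
```python
from h import *
s=monitor.read_state();print(s["clock"],s["wrist_force"],s["moment"]); p=np.array(s["eef_pos"])[:2]-C;print(np.hypot(*p),np.degrees(np.arctan2(p[1],p[0])))
c=imaging.camera("scene")
cv2.imwrite("pics/b.png",cv2.resize(np.hstack([c["img"][140:250,170:320,::-1],imaging.camera("top")["img"][160:270,260:410,::-1]]),None,fx=2.66,fy=2.66,interpolation=cv2.INTER_CUBIC))
rows(arc(np.arange(156,233,4),58,76))
```

```text
7.775 [ 4.37549284  1.45261015 -0.78860966] [ 0.2292123  -0.77347642  0.04769503]
56.68661588602484 151.70144197924805
pose [ 508.1 -105.9   77.5] yang -28.0
[[0,-4.1,-1.1,1.5,-4.0],[0,-8.1,-0.6,1.5,-8.0],[0,-12.1,0.1,1.5,-12.0],[0,-16.0,1.0,1.5,-16.0],[0,-19.9,2.3,1.5,-20.0],[0,-23.6,3.8,1.5,-24.0],[0,-27.3,5.6,1.5,-28.0],[0,-30.8,7.6,1.5,-32.0],[0,-34.1,9.9,1.5,-36.0],[0,-37.3,12.3,1.5,-40.0],[0,-40.3,15.0,1.5,-44.0],[0,-43.2,18.0,1.5,-48.0],[0,-45.8,21.1,1.5,-52.0],[0,-48.1,24.3,1.5,-56.0],[0,-50.3,27.8,1.5,-60.0],[0,-52.2,31.3,1.5,-64.0],[0,-53.8,35.0,1.5,-68.0],[0,-55.2,38.8,1.5,-72.0],[0,-56.4,42.7,1.6,-76.0],[0,-57.2,46.7,1.6,-80.0]]
```

View pics/b.png

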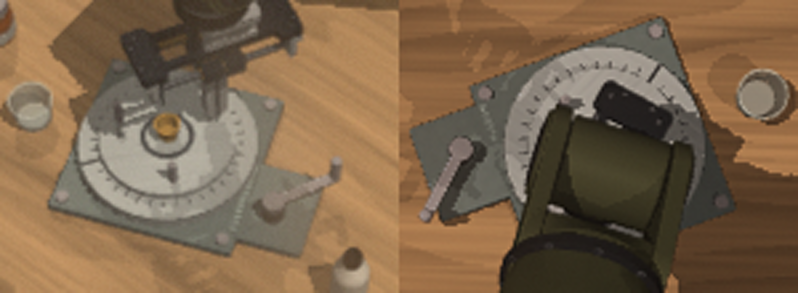

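Call:
{"api": "arm_command", "payload": {
  "steps": [
    [0,-4,-1,1,-4],
    [0,-8,-0.6,1,-8],
    [0,-12,0,1,-12],
    [0,-16,1,1,-16],
    [0,-20,2.3,1,-20],
    [0,-23.6,3.8,1,-24],
    [0,-27.3,5.6,1,-28],
    [0,-30.8,7.6,1,-32],
    [0,-34,10,1,-36],
    [0,-37.3,12.3,1,-40],
    [0,-40.3,15,1,-44],
    [0,-43.2,18,1,-48],
    [0,-45.8,21,1,-52],
    [0,-48,24.3,1,-56],
    [0,-50.3,27.8,1,-60],
    [0,-52.2,31.3,1,-64],
    [0,-53.8,35,1,-68],
    [0,-55.2,38.8,1,-72],
    [0,-56.4,42.7,1,-76],
    [0,-57.2,46.7,1,-80]
  ]
}}

```text
clock: 10.38
eef_pos: [521.6, -178.1, 75.9]
eef_rot: [-3.141, -0.0, 2.479]
wrist_force: [-3.1, 1.1, 2.5]
finger_gap: 0.7
finger_force: 1.3
```

Run:
```python
from h import *
s=monitor.read_state();print(s["clock"],s["wrist_force"]); p=np.array(s["eef_pos"])[:2]-C;print(np.hypot(*p),np.degrees(np.arctan2(p[1],p[0])))
Cs=np.array([559.3,-132.1]); print(measure("scene",305,326,Cs,12))
c=imaging.camera("scene")
cv2.imwrite("pics/c.png",cv2.resize(np.hstack([c["img"][140:250,170:320,::-1],imaging.camera("top")["img"][160:270,260:410,::-1]]),None,fx=2.66,fy=2.66,interpolation=cv2.INTER_CUBIC))
rows(arc([234,236,238,240,242,244,246,247,248,248],58,76))
```

```text
10.375 [-3.13375052  1.06716966  2.51778392]
58.4505964206494 -128.8257483144545
(array([ 559.3, -132.1]), (np.float64(303.9128210666833), np.float32(16.92881)), (np.float64(326.00652745992033), np.float32(42.875206)))
pose [ 521.8 -178.2   75.6] yang 51.9
[[0,-2.7,0.4,-0.4,-2.1],[0,-4.7,0.5,-0.4,-4.1],[0,-6.7,0.7,-0.4,-6.1],[0,-8.7,0.9,-0.4,-8.1],[0,-10.7,1.3,-0.4,-10.1],[0,-12.7,1.7,-0.4,-12.1],[0,-14.7,2.1,-0.4,-14.1],[0,-15.7,2.4,-0.4,-15.1],[0,-16.6,2.6,-0.4,-16.1],[0,-16.6,2.6,-0.4,-16.1]]
```

View pics/c.png

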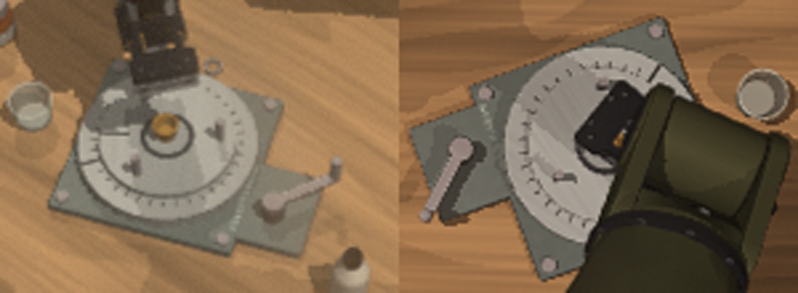

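Call:
{"api": "arm_command", "payload": {
  "steps": [
    [0,-2.7,0.4,0,-2],
    [0,-4.7,0.5,0,-4],
    [0,-6.7,0.7,0,-6],
    [0,-8.7,0.9,0,-8],
    [0,-10.7,1.3,0,-10],
    [0,-12.7,1.7,0,-12],
    [0,-14.7,2.1,0,-14],
    [0,-15.7,2.4,0,-15],
    [0,-16.6,2.6,0,-16],
    [0,-16.6,2.6,0,-16],
    [0,-16.6,2.6,0,-16]
  ]
}}

```text
clock: 11.9
eef_pos: [536.3, -186.4, 75.0]
eef_rot: [-3.142, 0.0, 2.757]
wrist_force: [-0.4, -1.0, 0.5]
finger_gap: 0.6
finger_force: 0.5
```

Run:
```python
from h import *
s=monitor.read_state();print(s["clock"],s["wrist_force"]); p=np.array(s["eef_pos"])[:2]-C;print(np.hypot(*p),np.degrees(np.arctan2(p[1],p[0])))
for n,Cs in(("scene",[559.3,-132.1]),("top",[557.1,-133.2])): print(measure(n,321,326,np.array(Cs),10))
c=imaging.camera("scene")
cv2.imwrite("pics/d.png",cv2.resize(np.hstack([c["img"][140:250,170:320,::-1],imaging.camera("top")["img"][160:270,260:410,::-1]]),None,fx=2.66,fy=2.66,interpolation=cv2.INTER_CUBIC))
rows(arc([249,250,251,252,252.5,252.5],58,76))
```

```text
11.9 [-0.41887896 -0.98034127  0.53816747]
58.13269042522035 -112.16850792840522
(array([ 559.3, -132.1]), (np.float64(320.8420486832275), np.float32(36.80652)), (np.float64(326.02257815754973), np.float32(43.114117)))
(array([ 557.1, -133.2]), (np.float64(318.12546562283484), np.float32(34.231262)), (np.float64(320.97084726542124), np.float32(87.04863)))
pose [ 536.3 -186.4   75. ] yang 68.0
[[0,-1.2,0.1,-1.0,-1.0],[0,-2.2,0.1,-1.0,-2.0],[0,-3.2,0.2,-1.0,-3.0],[0,-4.2,0.2,-1.0,-4.0],[0,-4.7,0.3,-1.0,-4.5],[0,-4.7,0.3,-1.0,-4.5]]
```

View pics/d.png

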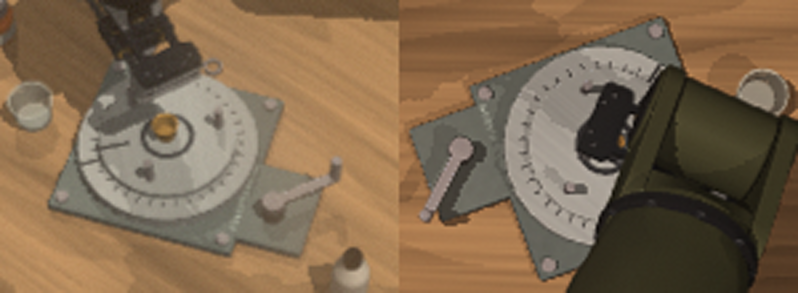

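Call:
{"api": "arm_command", "payload": {
  "steps": [
    [0,-1.2,0.1,0,-1],
    [0,-2.2,0.1,0,-2],
    [0,-3.2,0.2,0,-3],
    [0,-4.2,0.2,0,-4],
    [0,-4.2,0.2,0,-4],
    [0,-4.2,0.2,0,-4],
    [0,1,0,0,-4],
    [0,4,0,0,-4],
    [0,4,0,-40,-4],
    [0,4,0,-90,-4],
    [0,45,30,-100,-4],
    [0,105,30,-100,-4],
    [0,165,30,-100,-4],
    [0,225,30,-100,-4],
    [0,225,30,-100,-4]
  ]
}}

```text
clock: 13.98
eef_pos: [336.5, -73.1, 175.3]
eef_rot: [3.141, 0.002, 2.827]
wrist_force: [0.6, -0.3, 1.0]
finger_gap: 0.5
finger_force: 0.0
```

Run:
```python
from h import *
s=monitor.read_state();print(s["clock"],s["wrist_force"],s["eef_pos"])
for n,Cs in(("scene",[559.3,-132.1]),("top",[557.1,-133.2])): print(measure(n,325,326,np.array(Cs),10))
T=imaging.camera("top"); S=imaging.camera("scene")
print(line(T,centre(T),44,(46,72),325,10),line(T,centre(T),33,(86,97),326,10))
cv2.imwrite("pics/e.png",cv2.resize(np.hstack([S["img"][140:250,170:320,::-1],T["img"][160:270,260:410,::-1]]),None,fx=2.66,fy=2.66,interpolation=cv2.INTER_CUBIC))
for k in(S,T):print([(r["p"],px2w(k,*r["rect"][:2],55)) for r in find_in(k,"setting_cup")[:1]])
```

```text
13.975 [ 0.57230558 -0.26444116  1.03635654] [336.52033911 -73.1391349  175.3296701 ]
(array([ 559.3, -132.1]), (np.float64(324.970747807802), np.float32(40.182648)), (np.float64(326.0249996018627), np.float32(41.37491)))
(array([ 557.1, -133.2]), (np.float64(325.67731305634334), np.float32(62.149155)), (np.float64(326.65619172707704), np.float32(60.952446)))
(np.float64(325.5579101397947), np.float32(62.10728)) (np.float64(326.59982809488054), np.float32(61.252155))
[(0.43, array([ 557.1724475 , -137.20713446,   55.        ]))]
[]
```

View pics/e.png

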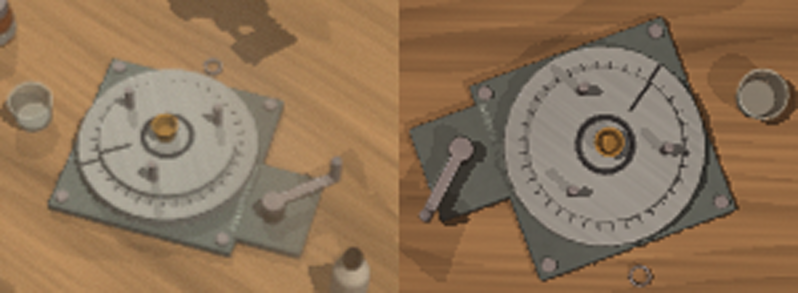

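Run:
```python
from h import *
a=arc([248],58,175)[0]; z=lambda p,h:(p[0],p[1],h,73)
s=np.array([336.5,-73.1,175.3,72])
rows([s+(np.array(z(a,175))-s)*k/5 for k in range(1,6)]+[z(a,140),z(a,100),z(a,76),z(a,76)]+[z(arc([f],58,76)[0],76) for f in (250,251,252,252,252)])
```

```text
pose [339.6 -74.5 174.9] yang 72.0
[[0,-41.7,-8.8,-0.4,-0.2],[0,-86.7,-17.9,-0.3,-0.4],[0,-131.8,-27.1,-0.3,-0.6],[0,-176.8,-36.3,-0.3,-0.8],[0,-221.9,-45.4,-0.2,-1.0],[0,-221.9,-45.4,34.8,-1.0],[0,-221.9,-45.4,74.8,-1.0],[0,-221.9,-45.4,98.8,-1.0],[0,-221.9,-45.4,98.8,-1.0],[0,-223.9,-45.5,98.8,-1.0],[0,-225.0,-45.5,98.8,-1.0],[0,-226.0,-45.6,98.8,-1.0],[0,-226.0,-45.6,98.8,-1.0],[0,-226.0,-45.6,98.8,-1.0]]
```

Call:
{"api": "arm_command", "payload": {
  "steps": [
    [0,-42,-9,0,0],
    [0,-87,-18,0,0],
    [0,-132,-27,0,-1],
    [0,-177,-36,0,-1],
    [0,-220.5,-45.4,0,-1],
    [0,-220.5,-45.4,0,-1],
    [0,-220.5,-45.4,35,-1],
    [0,-220.5,-45.4,75,-1],
    [0,-220.5,-45.4,98,-1],
    [0,-220.5,-45.4,98,-1],
    [0,-224,-45.5,98,-1],
    [0,-225,-45.5,98,-1],
    [0,-226,-45.6,98,-1],
    [0,-226,-45.6,98,-1],
    [0,-226,-45.6,98,-1]
  ]
}}

```text
clock: 16.15
eef_pos: [539.7, -187.5, 77.2]
eef_rot: [-3.142, 0.0, 2.844]
wrist_force: [-0.0, -0.5, -0.3]
finger_gap: 0.6
finger_force: 0.0
```

```bash
cat > m.py <<'E'
from h import *
s=monitor.read_state();print(s["clock"],s["wrist_force"],s["eef_pos"]); p=np.array(s["eef_pos"])[:2]-C;print(np.hypot(*p),np.degrees(np.arctan2(p[1],p[0])))
for i in range(2): print(measure("scene",325,326,np.array([559.3,-132.1]),10)[1:])
E
python3 m.py
```

```text
16.15 [-0.01317769 -0.46320635 -0.32666959] [ 539.69727926 -187.5087177    77.18542043]
57.942367528545496 -108.62239481961521
((np.float64(324.99322675005897), np.float32(37.18601)), (np.float64(326.01309686082357), np.float32(40.229633)))
((np.float64(324.9439293762818), np.float32(36.531258)), (np.float64(326.01402007861276), np.float32(41.57762)))
```

Not in contact yet (251.4°). Advance in small steps.

Call:
{"api": "arm_command", "payload": {
  "steps": [
    [0,-0.5,0,0,0],
    [0,-1,0,0,0],
    [0,-1.4,0,0,0],
    [0,-1.4,0,0,0],
    [0,-1.4,0,0,0]
  ]
}}

```text
clock: 16.88
eef_pos: [540.9, -187.8, 77.0]
eef_rot: [3.142, -0.0, 2.844]
wrist_force: [-2.3, 1.2, 1.7]
finger_gap: 0.5
finger_force: 1.4
```

```bash
python3 m.py
```

```text
16.875 [-2.25110836  1.21531676  1.71058178] [ 540.93149631 -187.84904042   77.00237308]
57.88486578454474 -107.35702763709615
((np.float64(325.4506784950505), np.float32(35.994415)), (np.float64(326.0496758295927), np.float32(42.049454)))
((np.float64(325.44766453907897), np.float32(35.889458)), (np.float64(326.0876893051253), np.float32(41.894875)))
```

Call:
{"api": "arm_command", "payload": {
  "steps": [
    [0,-0.3,0,0,0],
    [0,-0.6,0,0,0],
    [0,-0.6,0,0,0],
    [0,-0.6,0,0,0]
  ]
}}

```text
clock: 17.48
eef_pos: [541.6, -188.0, 77.0]
eef_rot: [3.141, -0.0, 2.844]
wrist_force: [-2.1, 2.7, 0.6]
finger_gap: 0.5
finger_force: 1.3
```

```bash
python3 m.py
```

```text
17.475 [-2.1120922   2.72031257  0.60458585] [ 541.62181693 -187.99301276   77.02505972]
57.82060200812728 -106.66154397577289
((np.float64(326.19230849032795), np.float32(36.4621)), (np.float64(325.9573534961096), np.float32(40.58039)))
((np.float64(326.20520415776565), np.float32(36.738247)), (np.float64(325.97332381025717), np.float32(40.541885)))
```

Call:
{"api": "arm_command", "payload": {
  "steps": [
    [0,2,0,0,0],
    [0,6,0,0,0],
    [0,6,0,-40,0],
    [0,6,0,-90,0],
    [0,45,30,-100,10],
    [0,105,30,-100,20],
    [0,165,30,-100,30],
    [0,225,30,-100,40],
    [0,225,30,-100,50],
    [0,225,30,-100,50]
  ]
}}

```text
clock: 18.82
eef_pos: [335.3, -93.6, 177.5]
eef_rot: [3.14, 0.001, 1.973]
wrist_force: [-0.1, -0.3, -0.4]
finger_gap: 0.7
finger_force: 0.0
```

Run:
```python
from h import *
s=monitor.read_state();print(s["clock"],s["wrist_force"],s["eef_pos"])
for n,Cs in(("scene",[559.3,-132.1]),("top",[557.1,-133.2])): print(measure(n,325,326,np.array(Cs),10)[1:])
T=imaging.camera("top");d=T["img"]
# line from index: fit its own direction, independent of centre estimate
for r in((42,58),(58,74)): print(line(T,np.array([557.1,-133.2]),44,r,326,8))
for r in((78,86),(86,97)): print(line(T,np.array([557.1,-133.2]),33,r,326,8))
PV=np.array([551.,10.]); e=np.array(arc([136],75,150,-180,PV)[0]); s0=np.array(list(s["eef_pos"])+[23])
rows([s0+(e-s0)*k/9 for k in range(1,10)]+[(e[0],e[1],z,e[3]) for z in(110,78,78)])
```

```text
18.825 [-0.08074301 -0.26033203 -0.42129355] [335.25240709 -93.62343895 177.50664836]
((np.float64(326.22253848674615), np.float32(40.07825)), (np.float64(326.02534407819184), np.float32(40.597588)))
((np.float64(327.1021950486968), np.float32(63.510418)), (np.float64(326.6559772144327), np.float32(61.40475)))
(np.float64(327.2438617198112), np.float32(57.775944))
(np.float64(326.9434709798788), np.float32(62.148388))
(np.float64(326.52302446558), np.float32(53.69078))
(np.float64(326.65907832233717), np.float32(61.59184))
pose [335.6 -93.7 177. ] yang 23.2
[[0,9.0,23.1,2.5,7.6],[0,17.9,46.4,5.6,15.1],[0,26.7,69.8,8.6,22.5],[0,35.5,93.1,11.7,30.0],[0,44.3,116.4,14.7,37.4],[0,53.2,139.8,17.8,44.8],[0,62.0,163.1,20.8,52.3],[0,70.8,186.4,23.9,59.7],[0,79.7,209.8,26.9,67.2],[0,79.7,209.8,66.9,67.2],[0,79.7,209.8,98.9,67.2],[0,79.7,209.8,98.9,67.2]]
```

Call:
{"api": "arm_command", "payload": {
  "steps": [
    [0,9,23,2.5,7.6],
    [0,18,46.4,5.6,15],
    [0,26.7,70,8.6,22.5],
    [0,35.5,93,11.7,30],
    [0,44.3,116.4,14.7,37.4],
    [0,53,140,17.8,45],
    [0,62,163,20.8,52.3],
    [0,71,186.4,24,60],
    [0,79.7,209.8,27,67],
    [0,79.7,209.8,27,67],
    [0,79.7,209.8,27,67]
  ]
}}

```text
clock: 20.35
eef_pos: [497.0, 61.4, 149.6]
eef_rot: [-3.141, 0.001, 0.806]
wrist_force: [-0.6, -0.7, 0.1]
finger_gap: 0.4
finger_force: 0.0
```

Run:
```python
from h import *
PV=np.array([551.,10.])
e=arc([136],75,150,-180,PV)[0]
rows([(e[0],e[1],z,e[3]) for z in(110,76)]+arc([136,138,142,146,150,154,158,162,166,170,174,178,182,186,190,193,196],75,76,-180,PV))
```

```text
pose [497.   61.4 149.6] yang -43.8
[[0,0.6,-0.4,39.6,0.2],[0,0.6,-0.4,73.6,0.2],[0,0.6,-0.4,73.6,0.2],[0,-2.0,-0.3,73.6,-1.8],[0,-7.3,0.0,73.6,-5.8],[0,-12.4,0.7,73.6,-9.8],[0,-17.6,1.8,73.6,-13.8],[0,-22.6,3.3,73.6,-17.8],[0,-27.5,5.0,73.6,-21.8],[0,-32.3,7.1,73.6,-25.8],[0,-36.9,9.6,73.6,-29.8],[0,-41.4,12.3,73.6,-33.8],[0,-45.6,15.4,73.6,-37.8],[0,-49.7,18.8,73.6,-41.8],[0,-53.4,22.4,73.6,-45.8],[0,-56.9,26.3,73.6,-49.8],[0,-60.2,30.4,73.6,-53.8],[0,-62.4,33.6,73.6,-56.8],[0,-64.5,37.0,73.6,-59.8]]
```

Call:
{"api": "arm_command", "payload": {
  "steps": [
    [0,0.6,-0.4,40,0],
    [0,0.6,-0.4,73.5,0],
    [0,0.6,-0.4,73.5,0],
    [0,-2,-0.3,73.5,-2],
    [0,-7.3,0,73.5,-6],
    [0,-12.4,0.7,73.5,-10],
    [0,-17.6,1.8,73.5,-14],
    [0,-22.6,3.3,73.5,-18],
    [0,-27.5,5,73.5,-22],
    [0,-32.3,7,73.5,-26],
    [0,-37,9.6,73.5,-30],
    [0,-41.4,12.3,73.5,-34],
    [0,-45.6,15.4,73.5,-38],
    [0,-49.7,18.8,73.5,-42],
    [0,-53.4,22.4,73.5,-46],
    [0,-57,26.3,73.5,-50],
    [0,-60.2,30.4,73.5,-54],
    [0,-62.4,33.6,73.5,-57],
    [0,-64.5,37,73.5,-60]
  ]
}}

```text
clock: 22.72
eef_pos: [477.7, -5.9, 78.0]
eef_rot: [-3.141, -0.01, 1.851]
wrist_force: [-16.1, 61.3, 15.9]
finger_gap: 0.5
finger_force: 30.6
```

Run:
```python
from h import *
PV=np.array([551.,10.]); s=monitor.read_state(); p=np.array(s["eef_pos"])[:2]-PV; print(s["wrist_force"],np.hypot(*p),np.degrees(np.arctan2(p[1],p[0])))
rows(arc([198,199,200,201,202,203,204,205],75,76,-180,PV))
```

```text
[-16.06211987  61.27087065  15.85774471] 74.96723978319612 -167.7545497565463
pose [477.7  -5.9  78. ] yang 16.1
[[0,-7.5,-0.2,2.0,-1.9],[0,-8.9,-0.1,2.0,-2.9],[0,-10.2,-0.0,1.9,-3.9],[0,-11.5,0.1,1.9,-4.9],[0,-12.8,0.2,1.9,-5.9],[0,-14.1,0.3,1.9,-6.9],[0,-15.4,0.5,1.9,-7.9],[0,-16.7,0.7,1.9,-8.9]]
```

Call:
{"api": "arm_command", "payload": {
  "steps": [
    [0,3,0,0,0],
    [0,15,0,0,0],
    [0,25,0,0,0],
    [0,25,0,-45,0],
    [0,25,0,-90,0],
    [0,10,-50,-95,0],
    [0,0,-100,-95,0],
    [0,0,-130,-95,0],
    [0,0,-130,-95,0]
  ]
}}

```text
clock: 23.85
eef_pos: [353.2, -46.6, 172.4]
eef_rot: [3.14, 0.001, 1.848]
wrist_force: [0.0, 0.8, 0.0]
finger_gap: 0.2
finger_force: 0.0
```

Run:
```python
from h import *
s=monitor.read_state();print(s["clock"],s["wrist_force"],s["eef_pos"])
for n,Cs in(("scene",[559.3,-132.1]),("top",[557.1,-133.2])): print(measure(n,325,326,np.array(Cs),10)[1:])
T=imaging.camera("top"); S=imaging.camera("scene")
cv2.imwrite("pics/f.png",cv2.resize(np.hstack([S["img"][140:250,210:320,::-1],T["img"][160:270,255:365,::-1]]),None,fx=3.6,fy=3.6,interpolation=cv2.INTER_CUBIC))
```

```text
23.85 [0.00717435 0.78266021 0.01252759] [353.23815589 -46.6190641  172.40826015]
((np.float64(326.2546259081167), np.float32(39.701626)), (np.float64(326.01121772259773), np.float32(41.576233)))
((np.float64(327.09470770055447), np.float32(63.522297)), (np.float64(326.6550201883649), np.float32(61.62418)))
```

View pics/f.png

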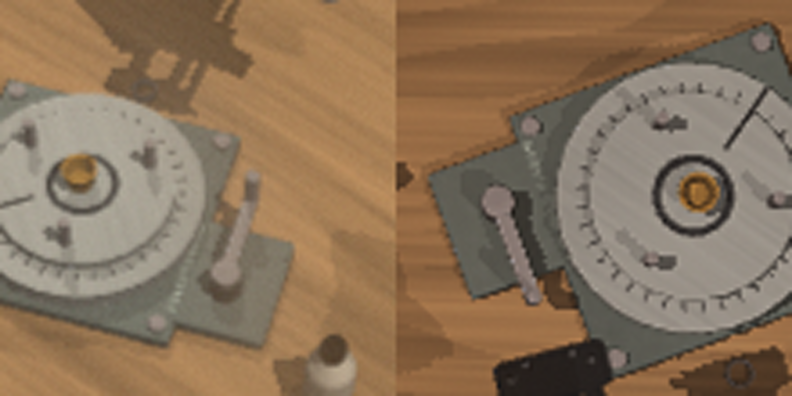

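Run:
```python
from h import *
T=imaging.camera("top"); S=imaging.camera("scene")
for cc,a,b,a0 in((T,(293.06,242.5),(283.3,215.8),(270,240.7)),(S,(280,190),(272.9,215.6),(296.4,200.4))):
    P=px2w(cc,*b,44)[:2]
    for q in(a0,a):
        d=px2w(cc,*q,72)[:2]-P; print(P,d,np.hypot(*d),np.degrees(np.arctan2(d[1],d[0]))%360)
```

```text
[548.79446309   7.90363477] [-67.42735046  32.36081166] 74.79083982510878 154.36197535814134
[548.79446309   7.90363477] [-70.58294892 -26.62183689] 75.43656193958577 200.665017575935
[553.03130418  13.08831184] [-67.60595588  31.43319727] 74.55609405889759 155.06406160086277
[553.03130418  13.08831184] [-66.88610533 -26.58831493] 71.97700728057403 201.67862572455414
```

```bash
python3 -c "
from h import *
print(job.sign_off())"
```

```text
the job is handed in; nothing more can be done
None
```

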